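Close the padding jig

ROBOT

A 7-joint arm with a two-finger parallel gripper is mounted at the origin on a cart in front of the work surface, level with it; the furniture and walls round the work are solid. World frame = base frame: x ahead of the robot, y to its left, z up, the work surface at z = 0. Lengths are in m, angles in rad, forces in N, time in s.
With the tool pointing down it reaches from about 0.425 to 0.875 m from the base axis. Payload 4.7 kg.
Tool frame: the origin (TCP) lies at the very end of the fingers, on their centre line; the grasp point (between the pads) lies 19 mm behind it; z points along the fingers, y is the direction in which the jaws open and shut (so a half turn about z gives the same grasp; the last joint's range is limited). The gripper opens to 85 mm and grips with 20 to 120 N. Pads are 22 mm wide; open, the fingers measure 114 mm over their backs; the gripper's body (76 mm by 85 mm) begins 54 mm behind the grasp point. The pads swing forward as they close: fully open they stand 13 mm farther back than shut.
Start: joints at [1.148, 0.321, -0.07, 1.45, 0.023, 1.371, -0.057], TCP at [0.275, -0.589, 0.231] pointing down, gripper open.
Joint ranges: [-2.86, 2.86], [-0.3, 2.09], [-1.38, 1.24], [0.06, 2.45], [-1.56, 4.7], [0.09, 2.05], [-2.69, 2.69]. Speed limits (rad/s): [2.57, 2.57, 3.14, 3.14, 3.14, 3.14, 3.14].

INTERFACE

Orientations are given as [roll, pitch, yaw] about the fixed x, y, z axes, in that order (R = Rz(yaw) Ry(pitch) Rx(roll)).
In Python, from station import arm gives the robot as it stands. The module is installed in compiled form; this text tells all that it offers. Calls block until the motion is done:
- arm.movep(position, orientation): joint-space move of the TCP to a pose.
- arm.move_linear(position, rate=0.15, frame=None, max_force=None): straight line of the TCP; frame=None keeps the orientation; rate is the mean speed in m/s. With max_force (N) it stops when the force on the tool has changed by that much, and returns True; else False.
- arm.set_joints(angles): joint-space move.
- arm.gripper_to(opening, squeeze=None): finger opening in m; squeeze is the grip in N (None keeps the last); returns when the fingers have stopped.
- arm.dwell(seconds).
- arm.solve_ik(position, orientation): joint angles nearest the present ones, or None.
- arm.capture(name): name is "scene" or "top" or "wrist"; returns (picture, depth): 384x512x3 uint8, red, green, blue; 384x512 float32, m along the optical axis (not along the pixel's ray), 0 where there is no reading.
- arm.camera_info(name): a dict with "camera_matrix" (3x3 intrinsics, pixels), "k1" (the pictures are not rectified: a ray, as slopes to the right and down, at radius r is drawn at 1 + k1 r^2 times it, then the intrinsics apply), "position" and "attitude" of the camera in the world; the wrist camera has in their place "tool_from_camera" (4x4, takes a point from camera to tool coordinates, whose origin is the TCP and whose axes are the flange's). Camera axes: x right, y down, z forward; pixel columns grow to the right and rows downward; lengths in m; the calibration is good to about 2 mm. A picture is of the moment at which its call begins: read the wrist's pose just before it. camera_info takes no time and is no camera call.
A pose or a line that the arm cannot do raises arm.Unreachable and nothing moves.
- arm.sign_off(): hands the job in, once; it reports no verdict.
Readings, each from a call of its own:
- arm.read_time(): time.
- arm.read_q(): joint angles.
- arm.read_dq(): joint speeds.
- arm.read_joint_torque(): joint torques, N m.
- arm.read_tcp_pos(): TCP position.
- arm.read_ee_rot(): TCP orientation.
- arm.read_contact_force(): force on the tool from outside, world axes, zero at the start.
- arm.read_torque(): the same for the moment, N m.
- arm.read_finger_gap(): finger opening in m.
Only numpy, scipy, OpenCV 4.12 (cv2) and the standard library are available. Lean on these libraries where they do the work, as an engineer would, in place of code of your own. Each camera call takes 0.05 s, during which the arm holds its last target.

TASK

Fit the metal pressure plate onto the paper block in the padding jig: hook its edge that is far from the grip under the lip at the back, then lower the front until the plate lies flat behind the front ridge, centred over the block, and let go of it. Then lock it in: pull up the spring plunger, swing the keeper bar round to the next hole so that its finger lies over the plate, and let the plunger snap fully home. Leave the mug, the stapler, the note pad and the staple box where they are.

Things in the scene. Friction and masses are not known exactly. Their poses are not given: they have to be found in the camera images.
- jig: Padding jig, fixed on the worktop: light wood baseboard 12 mm thick, spanning x -60..95, y -190..135 mm from the origin, which lies on the worktop. x points to its back (lip side), y to the left seen from the front, z up. On it: paper block, lip bracket, front ridge, keeper on its post, and an aluminium index plate (150 x 75 mm) with three holes.
- block_top (a point): Centre of the flat top of the white paper block, 106 x 144 mm, 36 mm above the worktop; at (20, 45, 36) mm in the jig's frame. The seated plate lies flat on it, its underside's centre within a few mm of this point.
- lip_edge (a point): Middle of the lip's free lower edge, at (62, 45, 51) mm in the jig's frame: 15 mm above the block's top. The lip is 6 mm thick, 120 mm long along y, and overhangs the block by 16 mm from the dark steel wall behind it, whose face is at jig x = 78 mm.
- ridge_top (a point): Middle of the upper back edge of the dark steel front ridge, at (-41, 45, 41) mm in the jig's frame: it stands 5 mm above the block (so the plate cannot be slid in flat), 7 mm thick, 146 mm long. Between ridge and wall the 110 mm plate has 9 mm play.
- plate: Loose aluminium pressure plate, 110 (x) x 150 (y) x 8 mm, about 0.25 kg, lying flat on the worktop. Origin at the centre of its underside, z up. It carries a black upright grip rib, centred 25 mm from the centre towards -x. The +x edge, far from the grip, goes under the lip; seated, the plate's x axis points along the jig's x axis.
- plate_grip (a point): Point in the middle of the plate's grip rib (rib 12 mm thick along the plate's x, 60 mm long along y, from z 8 to z 44 mm above the plate's underside); the point is at (-25, 0, 30) mm in the plate's frame.
- keeper_pivot (a point): Vertical axis of the keeper bar, at the height of the index plate's top (44 mm above the worktop); at (-10, -100, 44) mm in the jig's frame. The pivot's cap ends 64 mm above the worktop.
- keeper (a joint): Angle of the keeper, a flat steel bar on the pivot, rad. 0: parked, finger clear of the plate; grows clockwise seen from above. 1.047: next hole, finger along the jig's +y over the plate's right edge. 2.094: far hole, too far. Stops at -0.1 and 2.2; friction 0.06 N m, stays where left; turns only with the plunger pulled. Bar 8 mm thick, underside 3 mm above index plate and seated plate.
- plunger (a joint): Lift of the spring plunger on the keeper's tail, m. 0: home in a hole; 0.020: upper stop. Its nose clears the hole at 0.008 and rests on the index plate at about 0.008 if let go between holes. The spring pulls down with 3 N at 0, 6 N at 0.012. Nose round, 9 mm; holes 12 mm: it drops in within about 2 mm of a hole's centre, also when slid over it.
- plunger_knob (a point): Middle of the waist of the plunger's black knob, 70 mm from the pivot axis on the tail opposite the finger; 88 mm above the worktop when home. Waist 26 mm in diameter, 12 mm up and down from this point; above it a flange 34 mm wide, 7 mm high, which fingers can hook under. Below: housing, 22 mm wide, top at 72 mm. The knob turns with the keeper.
- keeper_tip (a point): End of the keeper's finger, underside, 85 mm from the pivot axis; the rounded end reaches 10 mm farther. Bar 20 mm wide.
- hole_parked (a point): Centre, at the top of the aluminium index plate, of the hole in which the plunger starts.
- hole_next (a point): Centre of the next hole, the one wanted, 70 mm from the pivot, towards the jig's -y.
- mug: Bystander: spotted mug, 82 mm wide, 91 mm high.
- stapler: Bystander: grey stapler, 43 x 188 x 72 mm.
- sticky_pad: Bystander: pad of notes, 76 x 76 x 14 mm.
- staple_box: Bystander: card box of staples, 51 x 75 x 24 mm.

How it is judged:
On the way, in this order (a step that is already met when the one before it is completed fails the run):
1. the plate lies flat on the block with its rear edge under the lip, released, while the keeper is still parked (x of plate_grip in the frame of jig between -0.018 and 0.008 m and y of plate_grip in the frame of jig between 0.03 and 0.06 m and z of plate_grip in the frame of jig between 0.062 and 0.069 m and angle between plate's own z axis and vertical below 0.04 rad and angle between the x axis of plate and the x axis of jig, either way round below 0.12 rad and value of joint keeper below 0.1 rad and contact force between the fingers and plate below 0.3 N and linear speed of plate below 0.02 m/s), for 0.2 s.
2. the plunger is pulled clear of its hole and the keeper is swung with it (value of joint plunger above 0.006 m and value of joint keeper between 0.15 and 0.9 rad), for 0.1 s.
At the end, for the whole second after the job is handed in: Plate flat on the block (tilt under 0.04 rad), square within 0.12 rad, within 13 mm fore-aft and 15 mm sideways of its seat, rear edge under the lip; keeper at the next hole (1.005 to 1.09 rad), plunger home (under 2 mm); all at rest (x of plate_grip in the frame of jig between -0.018 and 0.008 m and y of plate_grip in the frame of jig between 0.03 and 0.06 m and z of plate_grip in the frame of jig between 0.062 and 0.069 m and angle between plate's own z axis and vertical below 0.04 rad and angle between the x axis of plate and the x axis of jig, either way round below 0.12 rad and value of joint keeper between 1.005 and 1.09 rad and value of joint plunger below 0.002 m and velocity of joint keeper between -0.05 and 0.05 rad/s and linear speed of plate below 0.02 m/s); the robot touches nothing.
It fails at once if the mug is pushed more than 30 mm (distance of mug from where it was at the start of the episode above 0.03 m).
It fails at once if the stapler is pushed more than 30 mm (distance of stapler from where it was at the start of the episode above 0.03 m).
It fails at once if the note pad is pushed more than 30 mm (distance of sticky_pad from where it was at the start of the episode above 0.03 m).
It fails at once if the staple box is pushed more than 30 mm (distance of staple_box from where it was at the start of the episode above 0.03 m).
It also fails if it takes over 54 s, if anything falls off the work surface, if the arm or the gripper's body presses on something with over 40 N, if the wrist force passes 120 N, or if a joint passes its speed limit or range.

## Working session

There is one attempt and no reset: what is moved stays moved. The work goes in short steps, each a Python script; the robot and the scene stay as the last script left them, time stands still between calls to the robot, and variables do not carry over. Pictures are saved under pics/ and viewed, and the job is handed in when it is done.

```bash
mkdir -p pics; ls; python3 - <<'E'
from station import arm
import cv2,numpy as np
for n in ("scene","top"):
    p,d=arm.capture(n); cv2.imwrite(f"pics/{n}0.png",p[...,::-1]); np.save(f"pics/{n}0.npy",d)
    print(n,arm.camera_info(n))
print(arm.camera_info("wrist"),arm.read_time(),arm.read_ee_rot(),arm.read_tcp_pos())
E
```

```text
pics
scene {'camera_matrix': array([[419.54427864,   0.        , 251.93281159],
       [  0.        , 419.54427864, 194.20326021],
       [  0.        ,   0.        ,   1.        ]]), 'k1': -0.0761861625344593, 'position': array([-0.03911548, -1.21899133,  0.79438348]), 'attitude': array([-2.10485451, -0.00805958, -0.47074753])}
top {'camera_matrix': array([[384.33966662,   0.        , 254.90945608],
       [  0.        , 384.33966662, 183.51433321],
       [  0.        ,   0.        ,   1.        ]]), 'k1': -0.05614073660287437, 'position': array([ 0.29559588, -0.11552608,  1.44930099]), 'attitude': array([-2.99440686,  0.00368326, -1.58538393])}
{'camera_matrix': array([[278.2186172 ,   0.        , 260.28722095],
       [  0.        , 278.2186172 , 189.73286995],
       [  0.        ,   0.        ,   1.        ]]), 'k1': -0.04261282388155676, 'tool_from_camera': array([[-6.25289376e-04, -9.65198523e-01, -2.61517532e-01,
         6.55287542e-02],
       [ 9.99999685e-01, -4.75698973e-04, -6.35312024e-04,
        -1.07491415e-03],
       [ 4.88798606e-04, -2.61517847e-01,  9.65198517e-01,
        -1.42321770e-01],
       [ 0.00000000e+00,  0.00000000e+00,  0.00000000e+00,
         1.00000000e+00]])} 0.1 [-3.13981449e+00  1.28460904e-04  4.36827231e-01] [ 0.27471002 -0.58854828  0.2303146 ]
```

View pics/scene0.png

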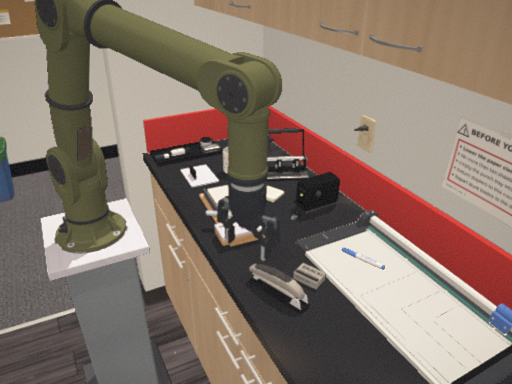

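View pics/top0.png

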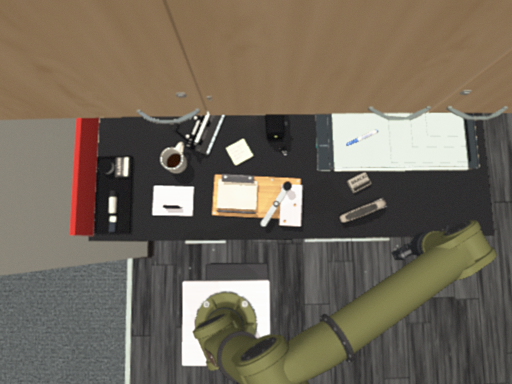

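The top view shows the plate at about (173,201) with its grip on the robot side. The jig is at (213–302, 175–220), with the keeper knob at (288,186) and its finger tip near (265,224). The mug is at (173,160). I'll get coarse positions, then close-ups from the wrist camera.

```bash
cat > h.py <<'E'
from station import arm
import numpy as np, cv2
from scipy.spatial.transform import Rotation as R
def campose(n,tp=None,rot=None):
    i=arm.camera_info(n)
    if n=="wrist":
        T=np.eye(4);T[:3,:3]=R.from_euler('xyz',rot).as_matrix();T[:3,3]=tp
        T=T@i["tool_from_camera"]
    else:
        T=np.eye(4);T[:3,:3]=R.from_euler('xyz',i["attitude"]).as_matrix();T[:3,3]=i["position"]
    return i["camera_matrix"],i["k1"],T
def rays(px,K,k1):
    px=np.atleast_2d(np.array(px,float))
    return cv2.undistortPoints(px[:,None],K,np.array([k1,0,0,0.]))[:,0]
def onplane(px,z,cam):
    K,k1,T=cam
    s=rays(px,K,k1); d=np.c_[s,np.ones(len(s))]@T[:3,:3].T
    return T[:3,3]+d*((z-T[2,3])/d[:,2])[:,None]
def proj(P,cam):
    K,k1,T=cam
    P=(np.atleast_2d(P)-T[:3,3])@T[:3,:3]
    s=P[:,:2]/P[:,2:]; s=s*(1+k1*(s**2).sum(1,keepdims=True))
    return s@K[:2,:2].T+K[:2,2]
def wshot(name):
    tp=arm.read_tcp_pos();ro=arm.read_ee_rot()
    p,d=arm.capture("wrist"); cv2.imwrite(f"pics/{name}.png",p[...,::-1])
    np.savez(f"pics/{name}.npz",p=p,d=d,tp=tp,ro=ro); return p,d,campose("wrist",tp,ro)
def load(name):
    z=np.load(f"pics/{name}.npz"); return z["p"],z["d"],campose("wrist",z["tp"],z["ro"])
E
python3 - <<'E'
from h import *
p=cv2.imread("pics/top0.png");c=campose("top");d=np.load("pics/top0.npy")
for n,px,z in [("plate",(173,201),.008),("grip",(172,207),.044),("jigc",(213,175),.012),("knob",(288,186),.1),("pivot",(277,204),.064),("tip",(265,224),.05),("mug",(173,160),.09),("block",(238,194),.036),("pad",(239,151),.014),("box",(359,182),.02),("stapler",(362,210),.07)]:
    print(n,onplane(px,z,c).round(3))
for px in [(350,50),(200,90),(180,98)]:
    dd=d[px[1],px[0]];K,k1,T=c
    s=rays(px,K,k1)[0]; print(px,dd,T[:3,3]+T[:3,:3]@(np.r_[s,1]*dd))
cv2.imwrite("pics/topc.png",cv2.resize(p[105:245,140:330],None,fx=4,fy=4,interpolation=cv2.INTER_CUBIC))
E
```

```text
plate [[0.447 0.197 0.008]]
grip [[0.421 0.193 0.044]]
jigc [[0.544 0.045 0.012]]
knob [[ 0.485 -0.231  0.1  ]]
pivot [[ 0.425 -0.192  0.064]]
tip [[ 0.354 -0.148  0.05 ]]
mug [[0.588 0.182 0.09 ]]
block [[ 0.467 -0.05   0.036]]
pad [[ 0.635 -0.054  0.014]]
box [[ 0.507 -0.506  0.02 ]]
stapler [[ 0.398 -0.498  0.07 ]]
(350, 50) 0.58432966 [ 0.58206763 -0.26379556  0.90083779]
(200, 90) 0.73526746 [ 0.5827396  -0.01160114  0.74873218]
(180, 98) 0.7735405 [0.58235726 0.03454881 0.710054  ]
```

View pics/topc.png

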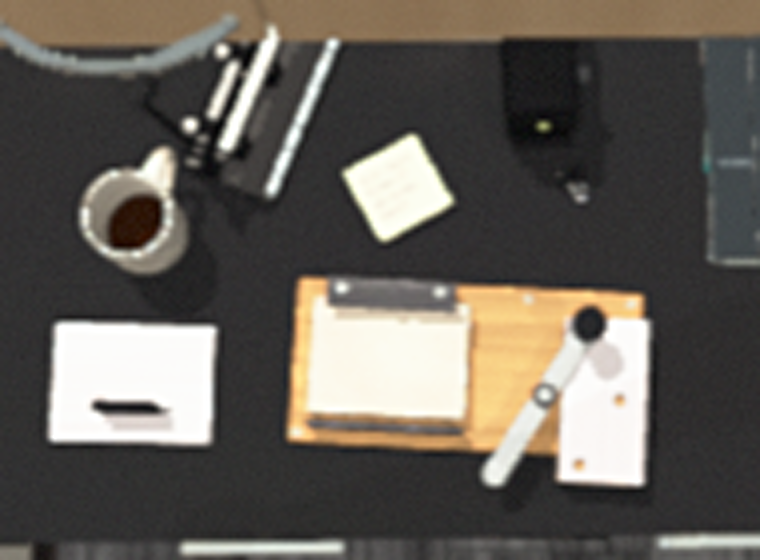

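```bash
python3 - <<'E'
from h import *
def rpy(yaw,pitch):  # tool down with yaw, tilted by pitch about world y
    return (R.from_euler('y',pitch)*R.from_euler('z',yaw)*R.from_euler('x',np.pi)).as_euler('xyz')
for y in (1.57,-1.57):
  for pos in ([.421,.193,.02],[.421,.193,.15],[.44,-.05,.15],[.44,-.05,.05],[.46,-.08,.2]):
    for pt in (0,.17):
      q=arm.solve_ik(pos,list(rpy(y,pt))); print(y,pos,pt,None if q is None else np.round(q,2))
# knob
for pos,t in (([.485,-.231,.061],0),([.42,-.262,.061],1.05)):
  for y0 in (0,np.pi):
    # radial dir world of tail at parked angle -30deg ; 
    q=arm.solve_ik(pos,list(rpy(-np.pi/6-t+y0,0))); print(pos,y0,None if q is None else np.round(q,2))
E
```

```text
1.57 [0.421, 0.193, 0.02] 0 [ 0.39  0.28 -0.95  2.09  0.28  0.9  -0.72]
1.57 [0.421, 0.193, 0.02] 0.17 [ 0.44  0.46 -1.01  1.97  0.34  1.09 -0.73]
1.57 [0.421, 0.193, 0.15] 0 [ 0.78  0.05 -1.27  1.97  0.06  1.16 -0.52]
1.57 [0.421, 0.193, 0.15] 0.17 [ 0.59  0.27 -1.14  1.85  0.16  1.32 -0.61]
1.57 [0.44, -0.05, 0.15] 0 [ 0.73 -0.05 -0.65  2.02 -0.03  1.16  0.09]
1.57 [0.44, -0.05, 0.15] 0.17 [ 0.66  0.11 -0.64  1.9   0.07  1.32 -0.01]
1.57 [0.44, -0.05, 0.05] 0 [ 0.7   0.1  -0.67  2.12  0.08  0.94 -0.01]
1.57 [0.44, -0.05, 0.05] 0.17 [ 0.62  0.25 -0.63  1.99  0.16  1.12 -0.09]
1.57 [0.46, -0.08, 0.2] 0 [ 0.74 -0.03 -0.61  1.91 -0.02  1.26  0.14]
1.57 [0.46, -0.08, 0.2] 0.17 [ 0.67  0.12 -0.61  1.79  0.08  1.43  0.04]
-1.57 [0.421, 0.193, 0.02] 0 [ 0.57  0.38 -1.17  2.09  0.43  0.94  2.31]
-1.57 [0.421, 0.193, 0.02] 0.17 [ 0.55  0.57 -1.18  1.96  0.47  1.14  2.3 ]
-1.57 [0.421, 0.193, 0.15] 0 [-1.36 -0.06  0.85  2.03  0.05  1.16  2.62]
-1.57 [0.421, 0.193, 0.15] 0.17 [ 0.61  0.29 -1.18  1.85  0.18  1.33  2.52]
-1.57 [0.44, -0.05, 0.15] 0 None
-1.57 [0.44, -0.05, 0.15] 0.17 None
-1.57 [0.44, -0.05, 0.05] 0 None
-1.57 [0.44, -0.05, 0.05] 0.17 None
-1.57 [0.46, -0.08, 0.2] 0 None
-1.57 [0.46, -0.08, 0.2] 0.17 None
[0.485, -0.231, 0.061] 0 [ 0.63  0.25 -0.26  1.91  0.08  0.99 -1.76]
[0.485, -0.231, 0.061] 3.141592653589793 [ 0.87  0.28 -0.54  1.9   0.17  1.    1.31]
[0.42, -0.262, 0.061] 0 [ 0.63  0.16 -0.14  2.02  0.03  0.97 -2.66]
[0.42, -0.262, 0.061] 3.141592653589793 [ 0.91  0.18 -0.43  2.01  0.09  0.97  0.43]
```

```bash
python3 - <<'E'
from h import *
arm.movep([.47,-.06,.24],[np.pi,0,np.pi/2]); wshot("w1"); print(arm.read_time(),arm.read_q().round(2))
arm.movep([.47,.21,.24],[np.pi,0,np.pi/2]); wshot("w2"); print(arm.read_time(),arm.read_q().round(2))
E
```

```text
2.1833 [ 0.73 -0.04 -0.63  1.84 -0.03  1.34  0.1 ]
3.2833 [ 0.48  0.1  -1.    1.74  0.09  1.35 -0.53]
```

View pics/w1.png

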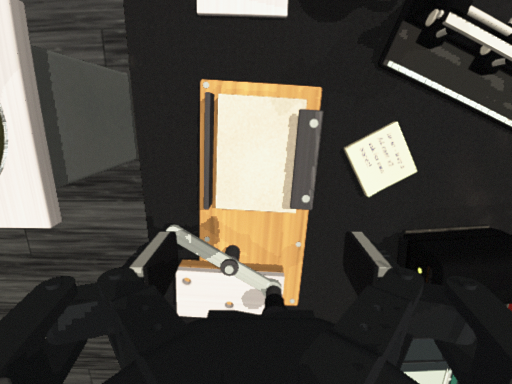

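View pics/w2.png

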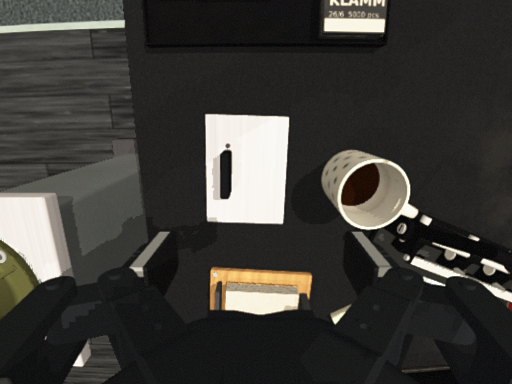

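w1 shows the jig: the block is at (262,152), the lip bracket at (307,160) and the ridge at (209,150). The pivot cap is at (230,267) and the free holes are at (186,281) and (229,305). w2 shows the plate at (247,168), with its rib at (226,172). Next I'll measure these.

```bash
python3 - <<'E'
from h import *
p,d,c=load("w2"); 
m=cv2.inRange(p[100:232,195:300],(150,150,150),(255,255,255)); m=cv2.morphologyEx(m,cv2.MORPH_OPEN,np.ones((3,3)))
cs,_=cv2.findContours(m,cv2.RETR_EXTERNAL,cv2.CHAIN_APPROX_NONE); k=max(cs,key=cv2.contourArea)[:,0]+[195,100]
def rect(px,z):
    P=onplane(px,z,c)[:,:2]; r=cv2.minAreaRect((P*1000).astype(np.float32)); return r
print("plate",rect(k,.008))
g=cv2.inRange(p[130:210,205:245],(0,0,0),(70,70,70)); cs,_=cv2.findContours(g,cv2.RETR_EXTERNAL,cv2.CHAIN_APPROX_NONE)
for k in cs:
    if len(k)>10: print("rib",rect(k[:,0]+[205,130],.044), cv2.boundingRect(k))
p,d,c=load("w1")
hsv=cv2.cvtColor(p,cv2.COLOR_RGB2HSV)
w=cv2.inRange(hsv,(8,90,80),(25,255,255)); ys,xs=np.nonzero(w[60:310,180:340])
print("board bbox",xs.min()+180,xs.max()+180,ys.min()+60,ys.max()+60)
k=np.c_[xs+180,ys+60]; print("board",rect(k,.012))
b=p[80:230,200:330]; hb=hsv[80:230,200:330]
m=((hb[...,1]<70)&(hb[...,2]>170)).astype(np.uint8); cs,_=cv2.findContours(m,cv2.RETR_EXTERNAL,cv2.CHAIN_APPROX_NONE);k=max(cs,key=cv2.contourArea)[:,0]+[200,80]
print("block",rect(k,.036))
for n,px,z in (("pivot",(230,267),.064),("h1",(186,281.5),.044),("h2",(229,304.5),.044)): print(n,onplane(px,z,c).round(4))
cv2.imwrite("pics/w1a.png",cv2.resize(p[70:220,190:330],None,fx=4,fy=4,interpolation=cv2.INTER_CUBIC)[...,::-1])
cv2.imwrite("pics/w1b.png",cv2.resize(p[215:325,165:310],None,fx=5,fy=5,interpolation=cv2.INTER_CUBIC)[...,::-1])
E
```

```text
plate ((449.48199462890625, 199.69204711914062), (149.83201599121094, 109.41414642333984), 87.9945297241211)
rib ((399.45599365234375, 178.8987579345703), (42.15293502807617, 0.009916186332702637), 86.82785034179688) (0, 47, 1, 33)
rib ((425.70703125, 202.40252685546875), (59.93044662475586, 12.36567211151123), 88.22967529296875) (15, 21, 11, 48)
board bbox 180 322 79 305
board ((445.7364196777344, -117.20614624023438), (327.8735656738281, 182.79754638671875), 86.27345275878906)
block ((466.9486999511719, -44.64861297607422), (142.93316650390625, 105.3387451171875), 86.2422103881836)
pivot [[ 0.4296 -0.1835  0.064 ]]
h1 [[ 0.3648 -0.2183  0.044 ]]
h2 [[ 0.4235 -0.2559  0.044 ]]
```

View pics/w1a.png

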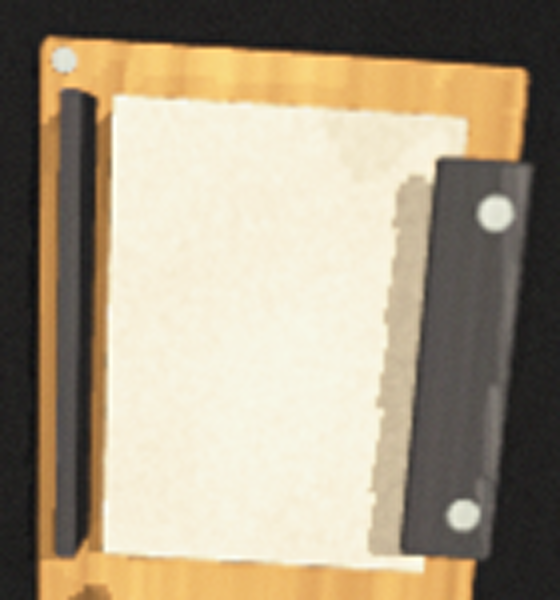

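View pics/w1b.png

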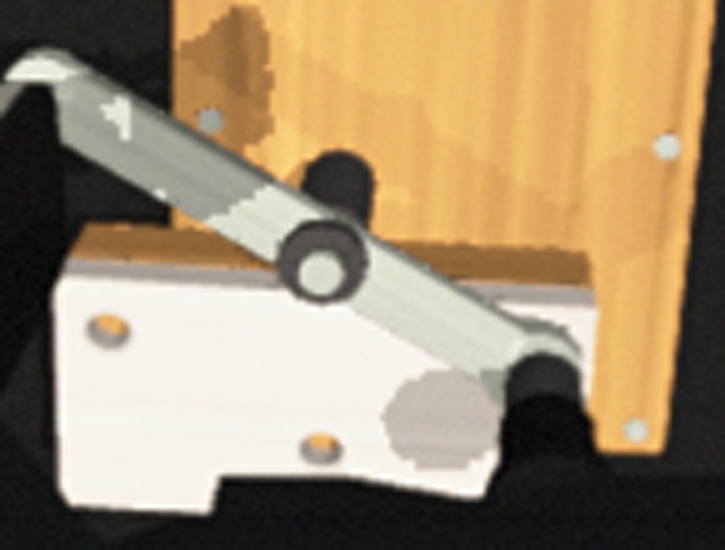

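The block, holes and pivot agree on a jig yaw of about -0.064 rad. Next I'll grasp the plate.

```bash
cat >> h.py <<'E'
JY=-0.064; BC=np.array([.4669,-.0446])
RJ=R.from_euler('z',JY)
def J(x,y,z):
    v=RJ.apply([(x-20)/1000,(y-45)/1000,z/1000]); return v+np.r_[BC,0]
G=np.array([-.025,0,.014])  # TCP in plate frame
def plate_pose(E,th,yaw=JY):
    """TCP pose for rear-bottom edge mid E (jig mm), tilt th"""
    Rp=R.from_euler('z',yaw)*R.from_euler('y',th)
    pos=J(*E)+Rp.apply(G-np.array([.055,0,0]))
    rot=(Rp*R.from_euler('z',np.pi/2)*R.from_euler('x',np.pi)).as_euler('xyz')
    return list(pos),list(rot)
E
python3 - <<'E'
from h import *
o=[np.pi,0,np.pi/2-.035]
arm.gripper_to(.05,60)
arm.movep([.4248,.201,.09],o)
print(arm.move_linear([.4248,.201,.014],rate=.1,max_force=10))
arm.gripper_to(0,60); print(arm.read_finger_gap(),arm.read_contact_force())
arm.move_linear([.4248,.201,.12],rate=.15)
print(arm.read_tcp_pos(),arm.read_finger_gap(),arm.read_contact_force(),arm.read_time())
wshot("w3")
E
```

```text
False
0.010988113259899577 [-0.72857283 -0.56483927  4.88285988]
[0.42398604 0.20044569 0.11898852] 0.011083245310048473 [-0.45862368 -1.14168218 -2.13319464] 6.5917
```

View pics/w3.png

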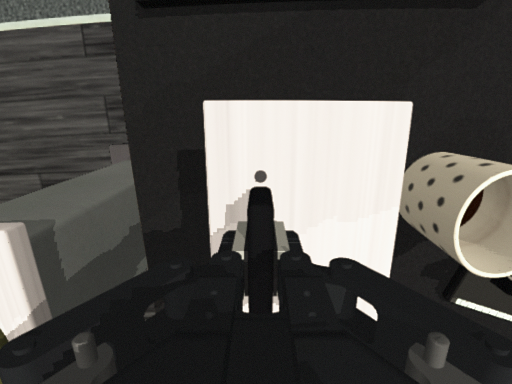

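The plate is held by its rib, with its +y corners at (204,101) and (412,101). I'll use those to check where it sits in the grip, then move to the insertion start.

```bash
python3 - <<'E'
from h import *
p,d,c=load("w3"); z=np.load("pics/w3.npz")
P=onplane([(204,100.5),(412,100.5)],z["tp"][2]-.006,c)
Rt=R.from_euler('xyz',z["ro"]); print("tool frame",Rt.inv().apply(P-z["tp"]).round(4))
for E,th in (((40,45,90),.14),((45,45,38.5),.14),((73.5,45,38.5),.14),((73.5,45,36),0.)):
    a=plate_pose(E,th); q=arm.solve_ik(*a); print(np.round(a[0],3),np.round(a[1],3),None if q is None else np.round(q,2))
E
```

```text
tool frame [[ 0.0739 -0.0297  0.006 ]
 [ 0.0743  0.0773  0.0058]]
[ 0.41  -0.041  0.115] [-3.002  0.     1.507] [ 0.99  0.08 -0.97  2.02  0.07  1.22 -0.08]
[ 0.415 -0.041  0.064] [-3.002  0.     1.507] [ 0.9   0.19 -0.91  2.06  0.15  1.11 -0.15]
[ 0.443 -0.043  0.064] [-3.002  0.     1.507] [ 0.83  0.25 -0.86  1.99  0.2   1.13 -0.19]
[ 0.44  -0.043  0.05 ] [3.142 0.    1.507] [ 0.93  0.14 -0.92  2.12  0.14  0.94 -0.13]
```

```bash
python3 - <<'E'
from h import *
a=plate_pose((40,45,90),.14); arm.movep(*a)
a=plate_pose((45,45,40),.14); print(arm.move_linear(a[0],rate=.1,frame=a[1],max_force=10))
a=plate_pose((45,45,38.5),.14); print(arm.move_linear(a[0],rate=.05,max_force=6), arm.read_contact_force())
a=plate_pose((72,45,38.5),.14); print(arm.move_linear(a[0],rate=.06,max_force=8))
print(arm.read_tcp_pos(),a[0],arm.read_contact_force(),arm.read_finger_gap(),arm.read_time())
wshot("w4")
p,d=arm.capture("scene"); cv2.imwrite("pics/s4.png",cv2.resize(p[160:270,190:320],None,fx=5,fy=5,interpolation=cv2.INTER_CUBIC)[...,::-1])
E
```

```text
False
False [-0.10824377  0.89944379 -1.38004713]
False
[ 0.44153332 -0.04270057  0.06333805] [np.float64(0.44168804625846614), np.float64(-0.042984228290929946), np.float64(0.06352647311851584)] [-0.84808225  0.1986673  -2.02717283] 0.011261524594838134 9.1
```

View pics/w4.png

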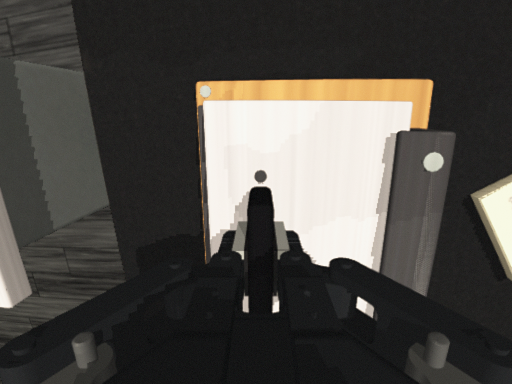

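View pics/s4.png

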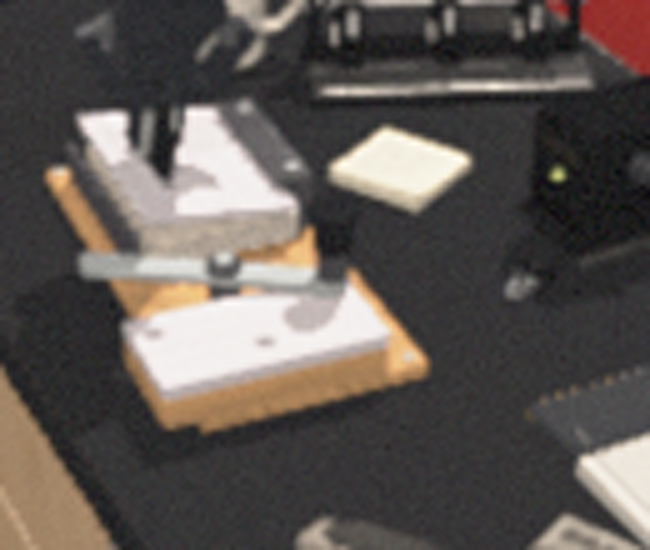

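The rear corner (412,101) sits under the lip, whose free edge is at about column 393, and nothing has touched yet. Next I'll lower the front.

```bash
python3 - <<'E'
from h import *
a=plate_pose((73.5,45,38.5),.14); print(arm.move_linear(a[0],rate=.05,max_force=8))
for z,th in ((37.5,.09),(37.2,.045),(37,0.0)):
    a=plate_pose((73.5,45,z),th); s=arm.move_linear(a[0],rate=.04,frame=a[1],max_force=10)
    print(s,np.round(arm.read_tcp_pos()-a[0],4),arm.read_contact_force().round(2))
a=plate_pose((73.5,45,35),0); s=arm.move_linear(a[0],rate=.02,max_force=5); print(s,arm.read_tcp_pos(),arm.read_contact_force().round(2),arm.read_time())
wshot("w5")
E
```

```text
False
False [-0.0008 -0.0004  0.    ] [ 0.38 -1.04 -1.93]
False [-0.0005 -0.0003  0.0001] [-0.5  -0.36 -2.62]
False [-0.0003 -0.0002  0.0002] [-0.59  0.   -1.28]
False [ 0.4410427  -0.04313898  0.05054941] [-6.410e+00  1.000e-02  1.522e+01] 10.475
```

View pics/w5.png

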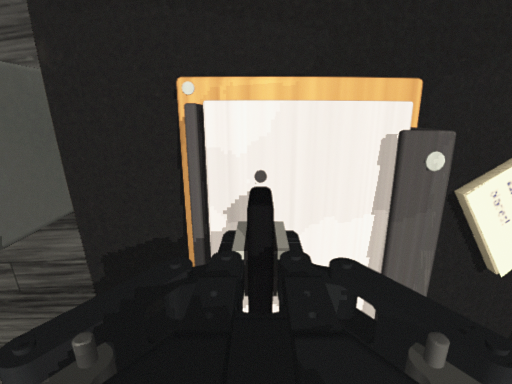

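Contact came with the underside at about 36.5 mm. The plate is flat behind the ridge (column 205) and under the lip, so I'll release it and check.

```bash
python3 - <<'E'
from h import *
arm.gripper_to(.045,40)
t=arm.read_tcp_pos()
arm.move_linear([t[0],t[1],.17],rate=.2)
arm.movep([.47,-.06,.24],[np.pi,0,np.pi/2]); p,d,c=wshot("w6"); print(arm.read_time(),arm.read_contact_force())
cv2.imwrite("pics/w6a.png",cv2.resize(p[70:320,165:330],None,fx=3,fy=2.4,interpolation=cv2.INTER_CUBIC)[...,::-1])
E
```

```text
12.1667 [-0.63739395 -0.0882238  -0.52407712]
```

View pics/w6a.png

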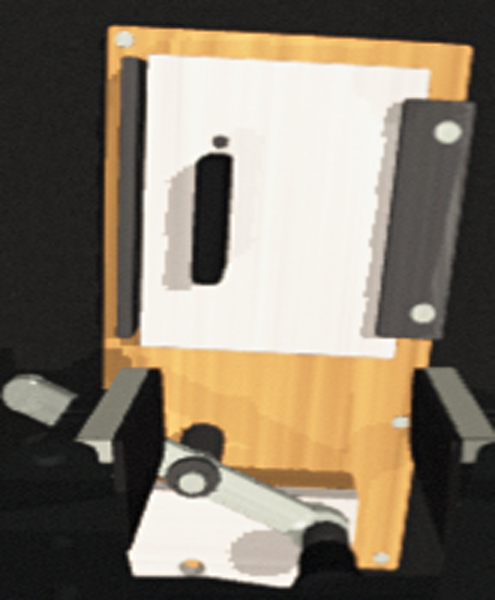

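The plate is seated. I'll measure its rib, then look at the knob from above.

```bash
cat >> h.py <<'E'
def knob(a,z,off=0.):
    """TCP pose at keeper angle a (rad), z world m; off = tangential offset m in growing direction"""
    ph=-np.pi/6-a
    v=np.array([np.cos(ph),np.sin(ph)])*70; t=np.array([np.sin(ph),-np.cos(ph)])*off*1000
    pos=J(-10+v[0]+t[0],-100+v[1]+t[1],z*1000)
    return list(pos),[np.pi,0,ph+np.pi+JY]
E
python3 - <<'E'
from h import *
p,d,c=load("w6")
def rel(P): return RJ.inv().apply(P-np.r_[BC,0])*1000+[20,45,0]
m=cv2.inRange(p[120:200,222:250],(0,0,0),(70,70,70)); cs,_=cv2.findContours(m,cv2.RETR_EXTERNAL,cv2.CHAIN_APPROX_NONE);k=max(cs,key=cv2.contourArea)[:,0]+[222,120]
r=cv2.minAreaRect((onplane(k,.08,c)[:,:2]*1000).astype(np.float32)); print(r, rel(np.r_[r[0],0]/1000))
for a in (0,.5,1.047,1.1):
    q=arm.solve_ik(*knob(a,.061)); print(np.round(knob(a,.061)[0],4),None if q is None else np.round(q,2))
arm.gripper_to(.06,40)
arm.movep(*knob(0,.17)); p,d,c=wshot("w7"); print(arm.read_time(),proj([knob(0,.107)[0],knob(0,.088)[0],J(-10,-100,64)],c))
E
```

```text
((440.949951171875, -42.08082580566406), (59.04806900024414, 12.47685718536377), 86.23897552490234) [-6.05803837 45.8543471   0.        ]
[ 0.4859 -0.2262  0.061 ] [ 1.11  0.34 -0.83  1.9   0.29  1.02  1.14]
[ 0.4602 -0.2494  0.061 ] [ 1.13  0.3  -0.76  1.93  0.24  1.01  0.74]
[ 0.4232 -0.2572  0.061 ] [ 1.2   0.23 -0.76  2.    0.19  0.99  0.28]
[ 0.4195 -0.2569  0.061 ] [ 1.2   0.22 -0.77  2.    0.18  0.99  0.23]
13.5583 [[258.96925141 204.40338579]
 [259.08076649 197.40284554]
 [259.05484345 111.66692525]]
```

View pics/w7.png

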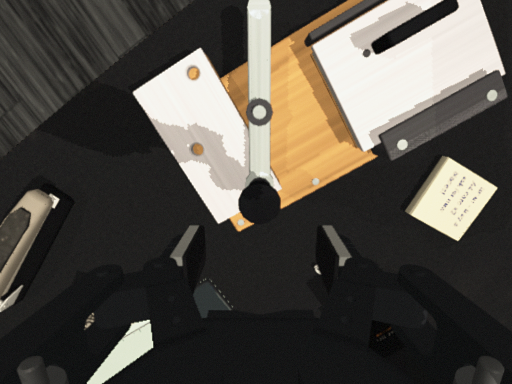

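The knob flange is at (260,201), within 3 px of the prediction, and the pivot cap is at (259,112), which matches. I'll go down and grip the waist.

```bash
python3 - <<'E'
from h import *
print(arm.move_linear(knob(0,.059)[0],rate=.08,max_force=6),arm.read_tcp_pos(),arm.read_contact_force().round(2))
arm.gripper_to(0,25); print(arm.read_finger_gap(),arm.read_contact_force().round(2))
s=arm.move_linear(knob(0,.072)[0],rate=.04,max_force=20); print(s,arm.read_tcp_pos(),arm.read_contact_force().round(2),arm.read_finger_gap(),arm.read_time())
wshot("w8")
p,d=arm.capture("scene"); cv2.imwrite("pics/s8.png",cv2.resize(p[160:270,190:320],None,fx=5,fy=5,interpolation=cv2.INTER_CUBIC)[...,::-1])
E
```

```text
False [ 0.48635685 -0.22640525  0.05954914] [-0.36  0.08 -0.17]
0.029368521396659783 [-1.32 -0.07  1.64]
False [ 0.48589644 -0.22624485  0.07177601] [ 3.61 -2.23 -5.74] 0.029373860113975844 15.9417
```

View pics/w8.png

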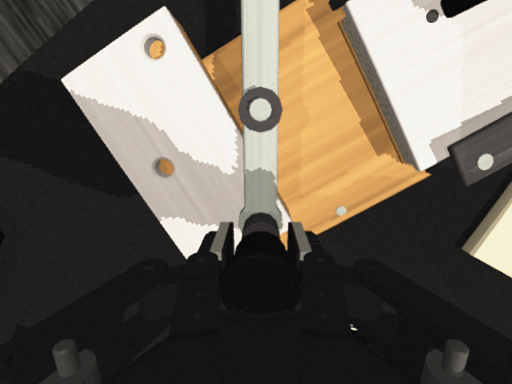

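View pics/s8.png

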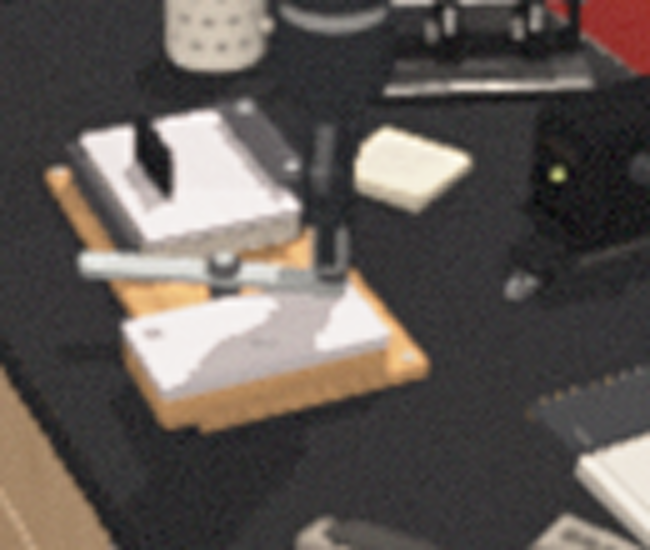

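The force rose to about 5.5 N, so the plunger is up roughly 10 mm. I'll lift it slightly more and start the swing.

```bash
python3 - <<'E'
from h import *
print(arm.move_linear(knob(0,.0755)[0],rate=.04,max_force=15),arm.read_contact_force().round(2))
for a in np.arange(.08,.5,.08):
    k=knob(a,.0755); s=arm.move_linear(k[0],rate=.05,frame=k[1],max_force=15)
    print(round(a,2),s,np.round(arm.read_tcp_pos()-k[0],4),arm.read_contact_force().round(2),round(arm.read_finger_gap(),4))
    if s: break
print(arm.read_time()); wshot("w9")
E
```

```text
False [ 3.8  -1.8  -7.42]
0.08 False [-0.0001 -0.0001 -0.0002] [ 3.04 -1.79 -7.28] 0.0296
0.16 False [ 0.      0.0001 -0.0001] [ 2.4  -2.47 -7.34] 0.0297
0.24 False [ 0.0001  0.0001 -0.    ] [ 2.99 -1.82 -7.94] 0.0295
0.32 False [0.0002 0.0002 0.    ] [ 3.51 -3.01 -8.55] 0.0295
0.4 False [0.0002 0.0002 0.    ] [ 3.37 -2.19 -7.64] 0.0295
0.48 False [0.0003 0.0002 0.    ] [ 2.65 -3.25 -7.24] 0.0296
17.8417
```

View pics/w9.png

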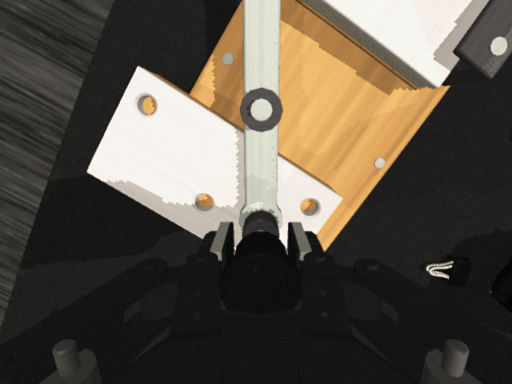

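```bash
python3 - <<'E'
from h import *
for a in (.58,.68,.78,.88,.97):
    k=knob(a,.0755); s=arm.move_linear(k[0],rate=.05,frame=k[1],max_force=15)
    if s: print("stop",a); break
print(arm.read_contact_force().round(2))
print(arm.move_linear(knob(.97,.0675)[0],rate=.04,max_force=15),arm.read_contact_force().round(2))
arm.gripper_to(.037,20); print(arm.read_finger_gap())
print(arm.move_linear(knob(.97,.060)[0],rate=.04,max_force=6),arm.read_contact_force().round(2),arm.read_time())
wshot("w10")
E
```

```text
[ 3.61 -1.18 -7.55]
False [ 4.06  0.18 -5.4 ]
0.036874086461561414
False [0.12 0.83 0.87] 20.2583
```

View pics/w10.png

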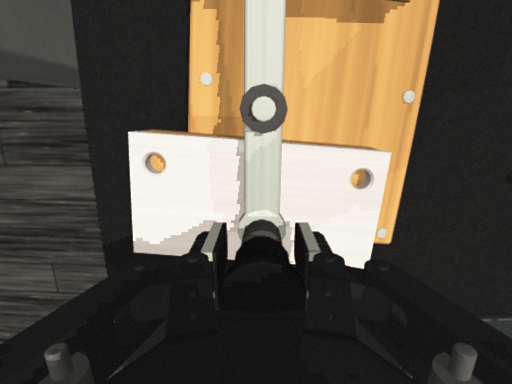

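The nose now rests beside the next hole with the fingers loose around the waist. I'll push gently until it snaps in.

```bash
python3 - <<'E'
from h import *
for a in np.arange(1.0,1.2,.025):
    k=knob(a,.060); s=arm.move_linear(k[0],rate=.02,frame=k[1],max_force=3.5)
    print(round(a,3),s,arm.read_contact_force().round(2))
    if s: break
print(arm.read_time()); wshot("w11")
E
```

```text
1.0 False [-0.14  1.14  0.15]
1.025 False [ 0.42 -0.06  0.89]
1.05 False [-0.21 -0.46 -0.29]
1.075 False [-0.38  0.77  0.66]
1.1 False [ 1.68 -0.41  0.35]
1.125 False [ 5.24 -0.34 -2.68]
1.15 False [ 9.72  0.16 -5.83]
1.175 False [14.29  0.33 -9.79]
22.3167
```

View pics/w11.png

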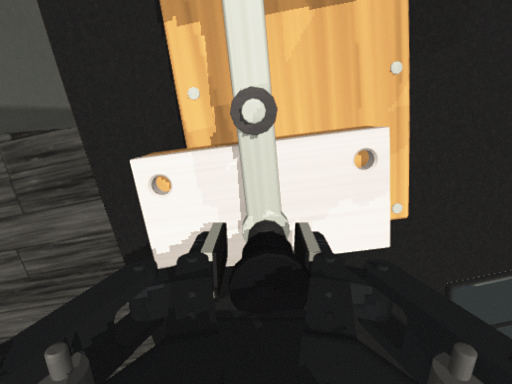

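The push resistance reached 14 N and the bar stopped following, so the plunger is in the hole. I'll back off, open, retreat and check.

```bash
python3 - <<'E'
from h import *
k=knob(1.05,.060); arm.move_linear(k[0],rate=.05,frame=k[1]); print(arm.read_contact_force().round(2))
arm.gripper_to(.065,20); print(arm.read_finger_gap())
print(arm.move_linear(knob(1.05,.17)[0],rate=.12,max_force=6),arm.read_contact_force().round(2))
p,d,c=wshot("w12"); print(arm.read_time(), proj([knob(1.047,.107)[0],J(-10,-100,64),J(-10,-5,55)],c), proj([knob(1.047,.115)[0]],c))
p,d=arm.capture("scene"); cv2.imwrite("pics/s12.png",cv2.resize(p[160:270,190:320],None,fx=5,fy=5,interpolation=cv2.INTER_CUBIC)[...,::-1])
E
```

```text
[-0.83  0.32  0.02]
0.06527149726307428
False [ 0.32 -0.09  0.16]
24.1917 [[262.71416117 204.3684201 ]
 [262.30225419 111.22140024]
 [262.03428268  -7.92263983]] [[262.77670368 207.70241608]]
```

View pics/w12.png

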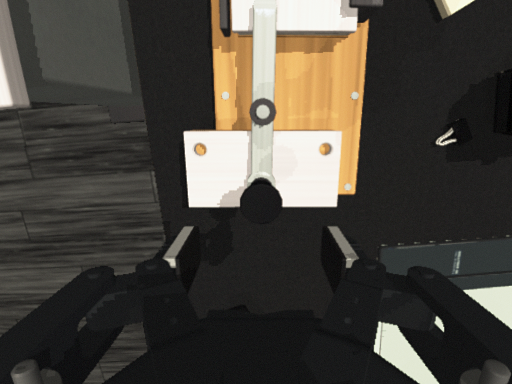

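View pics/s12.png

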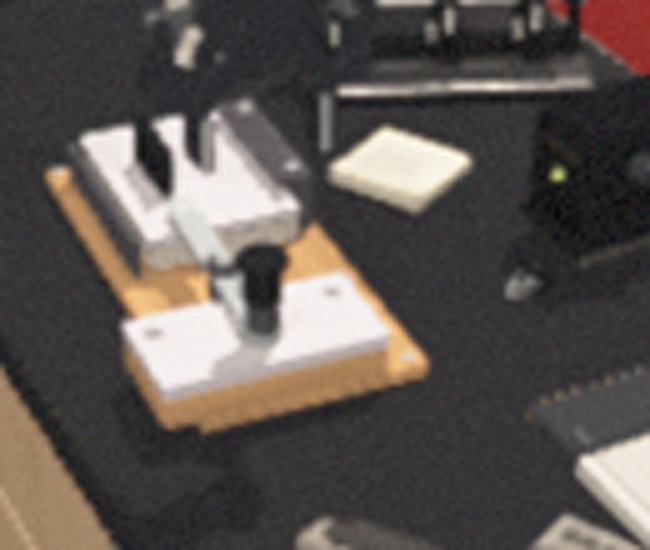

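The knob appears at (261,201), as it did when parked and home. I'll confirm that by depth, and check the plate from farther off.

```bash
python3 - <<'E'
from h import *
for n,px in (("w7",(260,201)),("w12",(261,201))):
    p,d,c=load(n); K,k1,T=c
    dd=np.median(d[px[1]-4:px[1]+5,px[0]-4:px[0]+5]); s=rays(px,K,k1)[0]; print(n,(T[:3,3]+T[:3,:3]@(np.r_[s,1]*dd)).round(4))
arm.movep([.47,-.06,.24],[np.pi,0,np.pi/2]); p,d,c=wshot("w13"); print(arm.read_time(),arm.read_contact_force().round(2))
m=cv2.inRange(p[120:200,222:250],(0,0,0),(70,70,70)); cs,_=cv2.findContours(m,cv2.RETR_EXTERNAL,cv2.CHAIN_APPROX_NONE);k=max(cs,key=cv2.contourArea)[:,0]+[222,120]
r=cv2.minAreaRect((onplane(k,.08,c)[:,:2]*1000).astype(np.float32)); print(r,RJ.inv().apply(np.r_[r[0],0]/1000-np.r_[BC,0])*1000+[20,45,0])
K,k1,T=c
for px in ((220,100),(290,100),(222,195),(285,198)):
    s=rays(px,K,k1)[0]; print(px,(T[:3,3]+T[:3,:3]@(np.r_[s,1]*d[px[1],px[0]])).round(4))
t,_=arm.capture("top"); cv2.imwrite("pics/top13.png",cv2.resize(t[105:245,140:400],None,fx=3,fy=3)[...,::-1])
E
```

```text
w7 [ 0.4839 -0.2253  0.1069]
w12 [ 0.4221 -0.2545  0.1069]
25.1583 [-0.94  0.47 -0.72]
((441.0416259765625, -42.18080139160156), (58.89301681518555, 12.237669944763184), 85.75881958007812) [-5.96015718 45.76043938  0.        ]
(220, 100) [0.4213 0.0216 0.0431]
(290, 100) [0.5027 0.0212 0.0453]
(222, 195) [ 0.4194 -0.0935  0.0436]
(285, 198) [ 0.4992 -0.0973  0.0448]
```

View pics/w13.png

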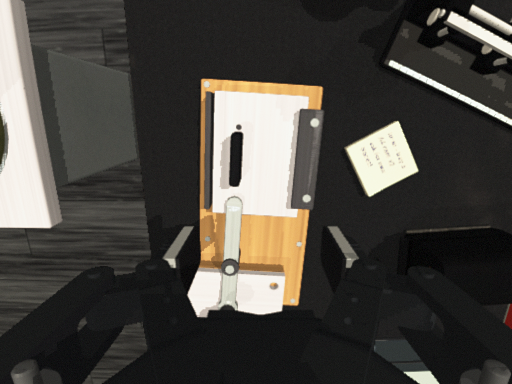

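View pics/top13.png

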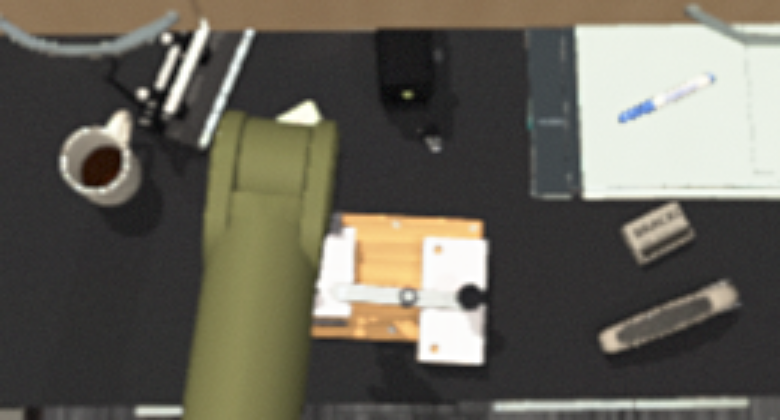

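The finger (tip at (234,203) in w13) lies over the plate, and the bystanders are where they were. The depth slope across the plate needs a baseline, so I'll compare it with the bare block in w1.

```bash
python3 - <<'E'
from h import *
for n in ("w1","w6","w13"):
    p,d,c=load(n);K,k1,T=c
    u,v=np.meshgrid(np.arange(222,290,3),np.arange(100,118,3)); u2,v2=np.meshgrid(np.arange(248,284,3),np.arange(125,200,3))
    px=np.r_[np.c_[u.ravel(),v.ravel()],np.c_[u2.ravel(),v2.ravel()]]
    s=rays(px,K,k1); P=T[:3,3]+(np.c_[s,np.ones(len(s))]*d[px[:,1],px[:,0]][:,None])@T[:3,:3].T
    print(n,np.linalg.lstsq(np.c_[P[:,:2]-P[:,:2].mean(0),np.ones(len(P))],P[:,2],rcond=None)[0].round(4))
E
```

```text
w1 [-0.0022  0.0018  0.0357]
w6 [0.0059 0.021  0.0445]
w13 [0.0047 0.0224 0.0445]
```

```bash
python3 - <<'E'
from h import *
for n in ("w1","w13"):
    p,d,c=load(n);K,k1,T=c
    print(n)
    for v in (98,106,114,122,140,160,180,198,206):
        row=[]
        for u in (220,228,250,262,274,284):
            s=rays((u,v),K,k1)[0]; z=(T[:3,3]+T[:3,:3]@(np.r_[s,1]*np.median(d[v-1:v+2,u-1:u+2])))[2]; row.append(round(z*1000,1))
        print(v,row)
E
```

```text
w1
98 [np.float64(36.0), np.float64(35.4), np.float64(36.1), np.float64(35.8), np.float64(34.9), np.float64(35.6)]
106 [np.float64(36.3), np.float64(36.0), np.float64(36.1), np.float64(35.7), np.float64(35.5), np.float64(35.2)]
114 [np.float64(35.9), np.float64(36.0), np.float64(34.9), np.float64(35.2), np.float64(35.5), np.float64(35.1)]
122 [np.float64(35.4), np.float64(35.8), np.float64(35.9), np.float64(35.8), np.float64(35.3), np.float64(35.2)]
140 [np.float64(35.6), np.float64(35.9), np.float64(35.3), np.float64(36.2), np.float64(35.3), np.float64(35.3)]
160 [np.float64(35.6), np.float64(36.2), np.float64(36.0), np.float64(35.1), np.float64(35.8), np.float64(35.2)]
180 [np.float64(35.7), np.float64(35.6), np.float64(35.6), np.float64(36.4), np.float64(35.4), np.float64(36.0)]
198 [np.float64(35.4), np.float64(35.8), np.float64(35.9), np.float64(35.1), np.float64(35.5), np.float64(35.5)]
206 [np.float64(36.0), np.float64(35.9), np.float64(35.8), np.float64(35.6), np.float64(35.6), np.float64(35.5)]
w13
98 [np.float64(43.7), np.float64(43.7), np.float64(43.7), np.float64(44.0), n
[... 238 characters left out ...]
.2), np.float64(43.6)]
122 [np.float64(43.6), np.float64(43.4), np.float64(43.6), np.float64(43.5), np.float64(43.9), np.float64(44.1)]
140 [np.float64(43.4), np.float64(43.4), np.float64(43.7), np.float64(43.6), np.float64(43.8), np.float64(43.9)]
160 [np.float64(43.8), np.float64(43.7), np.float64(43.8), np.float64(44.0), np.float64(42.8), np.float64(43.9)]
180 [np.float64(43.4), np.float64(44.5), np.float64(43.6), np.float64(43.7), np.float64(43.6), np.float64(43.7)]
198 [np.float64(43.5), np.float64(45.2), np.float64(43.6), np.float64(43.7), np.float64(43.3), np.float64(43.9)]
206 [np.float64(44.5), np.float64(54.8), np.float64(43.5), np.float64(43.5), np.float64(43.6), np.float64(43.2)]
```

The plate is flat at about 43.6 mm everywhere, 8 mm above the bare block. The slope came from outlier points in the fit. I'm handing in.

```bash
python3 -c "
from station import arm
print(arm.read_time(),arm.read_contact_force()); arm.sign_off()"
```

```text
25.2083 [-0.14517555 -0.92376704  0.27487847]
the job is handed in; nothing more can be done
```

The plate is seated under the lip and locked in by the keeper, and I handed the job in at 25.2 s. `sign_off()` gave no verdict.

**What I did:**
- **Plate:** I gripped it by its rib, hooked its rear edge under the lip at 8° tilt, lowered the front behind the ridge and let go.
- **Keeper:** I pulled the plunger up, swung the keeper to about 0.97 rad and let the nose rest on the index plate. Then I pushed it along until it dropped into the next hole; resistance rose to about 14 N and the bar stopped following.

**Last checks:**
- **Plate position:** the rib is at jig (-6, 46) mm against a nominal (-5, 45).
- **Plate flatness:** the top measures about 43.6 mm all over, 8 mm above the bare block.
- **Plunger:** the knob top is at 106.9 mm, the same as when it was home in the parked hole.
- **Keeper angle:** I have no direct reading. The knob is within about 3 px of its predicted place at the next hole, and the finger lies over the plate.
- **Surroundings:** the mug, stapler and staple box look unmoved in the top view. The arm half hid the note pad there, but the wrist view shows it in place. The gripper was clear of everything.

**Checks that disagreed:**
- **Tilt:** a first plane fit of the plate gave a false tilt of about 0.02 rad. Point-by-point heights showed a flat plate with a few outlier points.
- **Finger gap:** it read 29.4 mm on the 26 mm knob waist. I don't know why, but the grip held.

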